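# Latch the drop front of the bean box

## Robot

A 6-joint arm with a two-finger parallel gripper is mounted at the origin on the work surface. World frame = base frame: x ahead of the robot, y to its left, z up, the work surface at z = 0. Lengths are in m, angles in rad, forces in N, time in s.
With the tool pointing down it reaches from about 0.275 to 0.85 m from the base axis. Payload 19 kg.
Tool frame: the origin (TCP) lies midway between the tips of the shut fingers; the grasp point (between the pads) lies 19 mm behind it; z points along the fingers, x is the direction in which the jaws open and shut, and the axes are right-handed (so a half turn about z gives the same grasp; the last joint's range is limited). The gripper opens to 85 mm and grips with 20 to 120 N. Pads are 22 mm wide; open, the fingers measure 114 mm over their backs; the gripper's body (76 mm by 85 mm) begins 54 mm behind the grasp point. The pads swing forward as they close: fully open they stand 13 mm farther back than shut.
Start: joints at [0.979, 0.15, 1.437, -0, 1.554, -0.134], TCP at [0.254, 0.516, 0.231] pointing down, gripper open.
Joint ranges: [-2.8, 2.8], [-0.68, 2.1], [0.12, 2.68], [-1.39, 4.53], [0.16, 2.79], [-2.81, 2.81]. Speed limits (rad/s): [1.89, 1.89, 2.22, 3.01, 3.01, 3.01].

## Interface

Orientations are given as a rotation vector (axis times angle).
In Python, from rig import * gives the robot as it stands.
- The arm moves only by the tool servo_tool, never from a script. Its argument "plan" is a list of rows, each an object of numbers: "gripper": the finger opening in m, from 0 to 0.0854; "tx", "ty", "tz": the shift along the tool's x, y, z in m; "rx", "ry", "rz": the turn, a rotation vector about the tool's x, y, z in degrees. In form: [{"gripper": .., "tx": .., "ty": .., "tz": .., "rx": .., "ry": .., "rz": ..}, ...]. A call has 1 to 8 rows; each row is the pose to reach, as a shift and turn from the pose commanded when the call began, along the tool's axes at that moment; what a row does not reach only later rows make up. A row lasts 1/12 s, in which the tool goes at most 41.7 mm and 7.16 degrees, less where a joint would pass 70% of its speed; a pose out of reach is approached as far as the arm can. A call with a gripper value outside its range is refused whole. The fingers move at their own pace and stop on an object; "force" is the grip in N (left out, the last holds). Time passes only in rows, so rows that repeat a pose let the fingers close. It gives the time, the measured TCP pose, the force and the opening at its end, in the units of the state.
- get_state(): the state, without advancing time (a new reading comes with each control period).
- snapshot(name): name is "side" or "top"; returns a dict with "frame" (400x640x3 uint8, red, green, blue), "fx", "fy", "cx", "cy" (pixels), "rvec" (rotation vector, rad) and "tvec" (3), from world to camera coordinates, as OpenCV has them. Camera axes: x right, y down, z forward; pixel columns grow to the right and rows downward; lengths in m; the calibration is good to about 2 mm. A picture is of the moment at which its call begins. There is no depth.
- hand_in(): hands the job in, once; it reports no verdict.
The state is a dict: "t": time; "qpos": joint angles; "joint_velocities": joint speeds; "effort": joint torques, N m; "position": TCP position; "orientation": TCP orientation; "wrist_force": force on the tool from outside, world axes, zero at the start; "torque": the same for the moment, N m; "finger_gap": opening from 0.0 (shut) to 1.0 (fully open).
Only numpy, scipy, OpenCV 4.12 (cv2) and the standard library are available. Lean on these libraries where they do the work, as an engineer would, in place of code of your own. Each camera call takes 0.05 s, during which the arm holds its last target. There are 200 camera calls.

## Task

Shut the bean box: push its drop-front panel up against the seal, hook the latch's loop under the two keeper lips on the panel, then swing the lever over and press it until it snaps down flat, so that the latch holds the panel shut. Work gently - never bear hard on the panel or any part of the latch - and leave the other things on the counter where they are.

Things in the scene. Friction and masses are not known exactly. Their poses are not given: they have to be found in the camera images.
- bean_box: White steel bean box, fixed to the counter: 160 deep, 260 wide, top face 180 mm above the counter. Origin under it on the counter; its own x points from the drop front towards the back, y to the left, z up. The draw latch sits on the middle of its top.
- front_panel (a joint): Drop-front panel, 45 thick, 260 wide, 180 mm to its top edge, hinged along its bottom edge. 0 = fully shut, grows as it leans out (rad), to 0.22. It stays where it is left (2 to 4 N at the top edge moves it); the rubber seal is met at about 0.018 rad and takes 12 N and more to squeeze; latched, the panel stands at about 0.010 rad. Only the latch squeezes it for good.
- latch_lever (a joint): Latch lever: steel plate 26 wide, 5 thick, 62 mm from pivot to tip. 0 = flat, tip along the box's +x; grows (rad) as it swings up (1.57 = upright) and over to the panel, to 2.2. Stays where left. It carries the loop 16 mm from its pivot and follows to about 0.85 as the bar is led home. From there the hooked loop loads it a few N; past dead centre (about 0.2) it snaps to 0, a hard stop.
- latch_loop: Loop of the draw latch: bent steel, 80 wide, 90 mm from its pivot on the lever to its cross bar. Origin on that pivot, midway; its own -x points to the bar. Stiff pivot: it stays where it is left (it starts raised above level); both pivots give way when the bar is led, against some 3 to 8 N.
- panel_edge (a point): Middle of the panel's outer top edge, on its front face. The box's 45 mm panel thickness lies behind it. Push the panel's face 70 to 110 mm left or right of this to stay clear of the loop.
- keeper_seat (a point): Centre of the seated bar, 12 mm above the panel's top. The keeper is two steel hooks, each 10 wide, 27 mm left and right of it (44 clear between), open to the front: posts 4 mm behind it, lips 6.5 to 12.5 mm above it reaching 7 mm in front, ledges 4 mm below it reaching 16 mm in front. The bar goes down in front of the lips onto the ledges, then back under the lips to the posts.
- loop_bar (a point): Middle of the loop's cross bar: round steel bar 8 mm thick, 80 mm long, across the box (along its y), to be pinched in the middle from above; fingertips may reach 11 mm below its centre when it is in the keeper. Two side wires, 80 mm apart, run 90 mm back to the lever. The bar turns in the fingers.
- lever_pivot (a point): Lever's pivot axis (along the box's y), 18 mm above the box's top, 74 mm behind the place of the seated bar. Fixed to the box.
- lever_tip (a point): Tip of the lever, 62 mm from the pivot.
- tamper: Steel coffee tamper, 58 mm round, 78 tall, beside the box; leave alone. Origin under its centre.
- milk_jug: Steel milk jug, 84 mm round, 105 tall, beside the box; leave alone. Origin under its centre.
- dosing_ring: Aluminium dosing ring, 62 mm round, 26 tall, on a back corner of the box's top; leave alone. Origin under its centre.
- espresso_cup: White espresso cup, 60 mm round, 55 tall, on the other back corner of the box's top; leave alone. Origin under its centre.
- portafilter: Steel portafilter with black handle, 68 mm round, 36 tall, 200 long, lying to the left; leave alone. Origin under its basket.
- brush: Counter brush, 170 mm long, lying to the right; leave alone.

How it is judged:
By the outcome, as a careful person would: the job done as asked, in the order asked, and still so for the second after the job is handed in, with the robot touching nothing.
It also fails if it takes over 54 s, if anything falls off the work surface, if the arm or the gripper's body presses on something with over 40 N, if the wrist force passes 120 N, or if a joint passes its speed limit or range.

## Working session

There is one attempt and no reset: what is moved stays moved. The work goes in short steps, Python scripts to look and compute and a tool call to move; the robot and the scene stay as the last step left them, time stands still between calls to the robot, and variables do not carry over. Pictures are saved under pics/ and viewed, about 8 in all and at most 12, crops included, and the job is handed in when it is done.

Besides the shell and the picture viewer there is one more tool, called after "Emit:" in YAML: its name, and indented under it one key for each argument. servo_tool: Moves the arm, as the interface text tells. Its arguments: {"type":"object","properties":{"plan":{"type":"array"},"force":{"type":"number"}},"required":["plan"]}

```bash
mkdir -p pics; cat > h.py <<'E'
from rig import *
import numpy as np, cv2
from scipy.spatial.transform import Rotation as R
def snap(n,f=None):
    s=snapshot(n)
    if f: cv2.imwrite('pics/'+f,s['frame'][:,:,::-1])
    return s
def K(s): return np.array([[s['fx'],0,s['cx']],[0,s['fy'],s['cy']],[0,0,1.]])
def ray(s,uv):
    Rm=R.from_rotvec(s['rvec']).as_matrix(); t=np.array(s['tvec']).ravel()
    d=Rm.T@np.linalg.inv(K(s))@np.array([uv[0],uv[1],1.]); return -Rm.T@t, d/np.linalg.norm(d)
def onz(s,uv,z):
    o,d=ray(s,uv); return o+d*(z-o[2])/d[2]
def tri(s1,a,s2,b):
    o1,d1=ray(s1,a);o2,d2=ray(s2,b)
    A=np.stack([d1,-d2],1);x=np.linalg.lstsq(A,o2-o1,rcond=None)[0]
    p,q=o1+d1*x[0],o2+d2*x[1]; return (p+q)/2,np.linalg.norm(p-q)
def proj(s,P):
    return cv2.projectPoints(np.atleast_2d(np.array(P,float)),np.array(s['rvec'],float),np.array(s['tvec'],float),K(s),None)[0].reshape(-1,2)
E
python3 - <<'E'
from h import *
a=snap('side','s1.png');b=snap('top','t1.png')
for s in(a,b): print(ray(s,(320,200)),s['fx'])
print(get_state())
E
```

```text
(array([-0.23790078, -0.80068969,  0.94861485]), array([ 0.55899065,  0.5870302 , -0.58559798])) 479.9134463899027
(array([ 0.28432047, -0.0024351 ,  1.33865179]), array([ 0.209221  ,  0.00591331, -0.9778505 ])) 451.22705125958385
{'t': 0.1, 'qpos': array([ 9.79003106e-01,  1.50930908e-01,  1.43790060e+00, -1.04880415e-05,
        1.55380561e+00, -1.34014170e-01]), 'joint_velocities': array([ 0.00035346, -0.00248419, -0.00206433,  0.0010241 ,  0.00036221,
        0.00076661]), 'effort': array([ 5.26215968e-03, -7.14377904e+01, -5.71800685e+01, -4.78474271e-05,
        6.81292659e-03, -3.87255079e-05]), 'position': array([0.25403963, 0.5156128 , 0.23077177]), 'orientation': array([ 2.66716826e+00,  1.65923622e+00, -1.48942688e-03]), 'wrist_force': array([ 0.52001191, -0.55709461,  0.35547735]), 'torque': array([-0.00432982,  0.02534345,  0.01720327]), 'finger_gap': 0.9992942761023469}
```

View pics/s1.png

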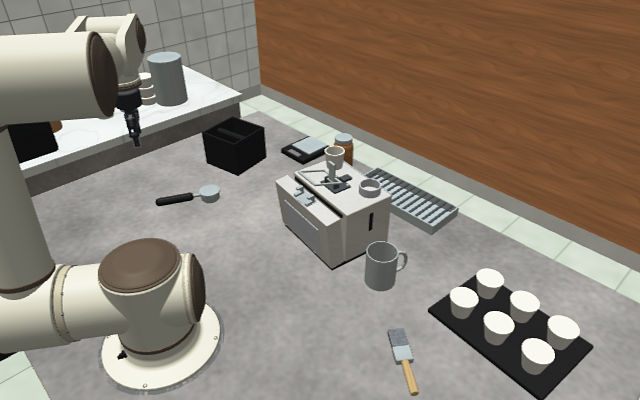

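View pics/t1.png

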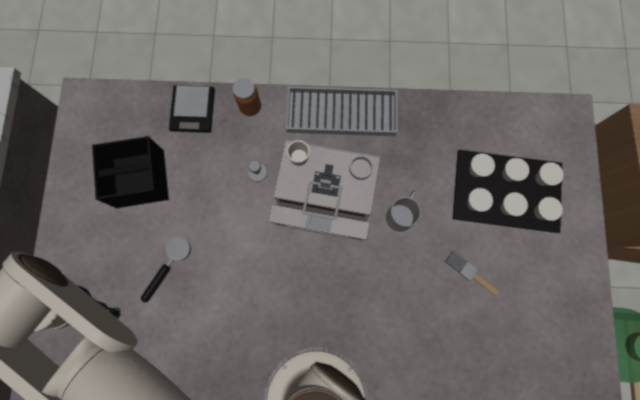

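The side view shows the box around (335,205), with the loop and keeper near (310,190). In the top view the box is around (325,190), its panel leaning toward the robot with the front edge at about (320,228). I'll enlarge both.

```bash
python3 - <<'E'
import cv2,numpy as np
a=cv2.imread('pics/s1.png')[140:270,265:400];b=cv2.imread('pics/t1.png')[130:245,260:390]
a=cv2.resize(a,None,fx=4,fy=4,interpolation=cv2.INTER_CUBIC)[:, :400+0 or None]
cv2.imwrite('pics/c1.png',cv2.resize(cv2.imread('pics/s1.png')[140:240,270:400],None,fx=6,fy=6,interpolation=cv2.INTER_CUBIC))
cv2.imwrite('pics/c2.png',cv2.resize(b,None,fx=5,fy=5,interpolation=cv2.INTER_CUBIC))
E
```

```text
(no output)
```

View pics/c1.png

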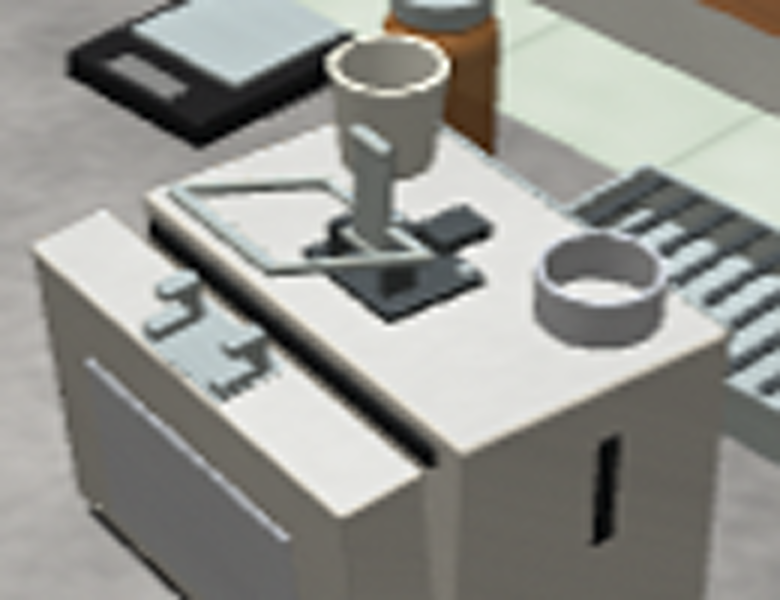

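View pics/c2.png

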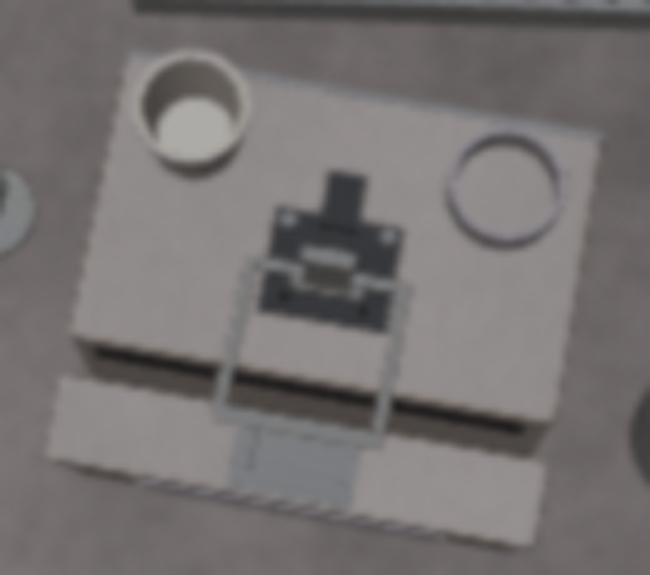

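Crops: c1 shows the bar ends at about (175,190) and (268,270), the lever tip at about (370,133) and the keeper around (210,340). c2 shows the box top corners at (75,340), (550,422), (600,130) and (130,50), and the bar from (217,410) to (382,440).

```bash
python3 - <<'E'
from h import *
a=snap('side');b=snap('top')
S=lambda u,v:(270+(u+.5)/6-.5,140+(v+.5)/6-.5); T=lambda u,v:(260+(u+.5)/5-.5,130+(v+.5)/5-.5)
c=[onz(b,T(*p),.18) for p in [(75,340),(550,422),(600,130),(130,50)]]
for p in c: print('top corner',p.round(4))
f=[onz(b,T(*p),.178) for p in [(50,460),(530,545),(545,462),(62,378)]]
for p in f: print('panel corner',p.round(4))
for p in [(465,455),(725,335),(150,195)]: print('side corner',onz(a,S(*p),.18).round(4))
for p in [(35,250),(340,518),(425,472),(103,210)]: print('side panel',onz(a,S(*p),.178).round(4))
print('barL',tri(a,S(175,190),b,T(218,410)));print('barR',tri(a,S(268,270),b,T(382,440)))
print('tip',tri(a,S(370,133),b,T(327,250)))
cs=np.array(c);print('yaws',[np.degrees(np.arctan2(*(cs[i]-cs[j])[1::-1])) for i,j in((0,1),(3,2),(3,0),(2,1))],[np.linalg.norm(cs[i]-cs[j]) for i,j in((0,1),(3,2),(3,0),(2,1))])
E
```

```text
top corner [0.5347 0.1241 0.18  ]
top corner [ 0.4992 -0.126   0.18  ]
top corner [ 0.6592 -0.1512  0.18  ]
top corner [0.6959 0.103  0.18  ]
panel corner [0.4708 0.1338 0.178 ]
panel corner [ 0.4346 -0.1165  0.178 ]
panel corner [ 0.4783 -0.1238  0.178 ]
panel corner [0.5145 0.13   0.178 ]
side corner [ 0.499  -0.1293  0.18  ]
side corner [ 0.6508 -0.1505  0.18  ]
side corner [0.5397 0.1249 0.18  ]
side panel [0.4692 0.1289 0.178 ]
side panel [ 0.431  -0.1208  0.178 ]
side panel [ 0.4797 -0.1238  0.178 ]
side panel [0.516  0.1331 0.178 ]
barL (array([0.48794721, 0.04491496, 0.24231675]), np.float64(0.0006611786689096381))
barR (array([ 0.47361714, -0.03523379,  0.24426821]), np.float64(0.004646030115040514))
tip (array([ 0.56496666, -0.00555036,  0.2624837 ]), np.float64(0.0033012502361076416))
yaws [np.float64(81.90792626940049), np.float64(81.77971927463116), np.float64(-7.455253072796916), np.float64(-8.942202572017504)] [np.float64(0.25257281240943763), np.float64(0.2567847339059125), np.float64(0.16259969102244987), np.float64(0.16203289362510934)]
```

```bash
cat >> h.py <<'E'
YAW=np.radians(-8.2); ex=np.array([np.cos(YAW),np.sin(YAW),0]); ey=np.array([-ex[1],ex[0],0]); O=np.array([.518,-.0015,0])
def W(s,l,z): return O+s*ex+l*ey+np.array([0,0,z])
def B(p): d=np.asarray(p)-O; return np.array([d@ex,d@ey,d[2]])
def goal(P,yaw=YAW,z=np.array([0,0,-1.])):
    st=get_state(); T=R.from_rotvec(st['orientation']); x=np.array([np.cos(yaw),np.sin(yaw),0]); G=np.stack([x,np.cross(z,x),z],1)
    print('shift mm',(T.inv().apply(P-st['position'])*1e3).round(1),'turn',np.degrees((T.inv()*R.from_matrix(G)).as_rotvec()).round(2),'t',st['t'],'box',B(st['position']).round(4),'F',st['wrist_force'].round(1),'gap',round(st['finger_gap'],3))
E
python3 -c "
from h import *
goal(W(-.112,.1,.231))
goal(W(-.112,.1,.155))"
```

```text
shift mm [-2.868e+02  3.279e+02  1.000e-01] turn [2.000e-02 4.000e-02 7.197e+01] t 0.2 box [-0.335   0.4742  0.2309] F [-0.8  0.2  0.8] gap 1.0
shift mm [-286.8  327.9   76.1] turn [2.000e-02 4.000e-02 7.197e+01] t 0.2 box [-0.335   0.4742  0.2309] F [-0.8  0.2  0.8] gap 1.0
```

Emit:
servo_tool:
  plan:
    - {"gripper":0,"tx":-0.0287,"ty":0.0328,"tz":0,"rx":0,"ry":0,"rz":7.1}
    - {"gripper":0,"tx":-0.0553,"ty":0.0632,"tz":0,"rx":0,"ry":0,"rz":14.2}
    - {"gripper":0,"tx":-0.082,"ty":0.0937,"tz":0,"rx":0,"ry":0,"rz":21.3}
    - {"gripper":0,"tx":-0.1095,"ty":0.125,"tz":0,"rx":0,"ry":0,"rz":28.4}
    - {"gripper":0,"tx":-0.137,"ty":0.1565,"tz":0,"rx":0,"ry":0,"rz":35.5}
    - {"gripper":0,"tx":-0.1645,"ty":0.188,"tz":0,"rx":0,"ry":0,"rz":42.6}
    - {"gripper":0,"tx":-0.192,"ty":0.2195,"tz":0,"rx":0,"ry":0,"rz":49.7}
    - {"gripper":0,"tx":-0.2195,"ty":0.251,"tz":0,"rx":0,"ry":0,"rz":56.8}

```text
t: 0.87
position: [0.3821, 0.2066, 0.2314]
orientation: [-3.136, -0.182, -0.001]
wrist_force: [0.4, 0.7, 0.6]
finger_gap: -0.001
```

```bash
python3 -c "
from h import *
goal(W(-.112,.1,.155))"
```

```text
shift mm [28.2 97.1 76.4] turn [-0.   -0.02 14.84] t 0.8667 box [-0.1642  0.1866  0.2314] F [0.4 0.7 0.6] gap -0.001
```

Emit:
servo_tool:
  plan:
    - {"gripper":0,"tx":0.01,"ty":0.035,"tz":0.01,"rz":7}
    - {"gripper":0,"tx":0.02,"ty":0.07,"tz":0.03,"rz":14}
    - {"gripper":0,"tx":0.028,"ty":0.097,"tz":0.055,"rz":14.9}
    - {"gripper":0,"tx":0.028,"ty":0.097,"tz":0.076,"rz":14.9}
    - {"gripper":0,"tx":0.036,"ty":0.097,"tz":0.076,"rz":14.9}
    - {"gripper":0,"tx":0.044,"ty":0.097,"tz":0.076,"rz":14.9}

```text
invalid input at $.plan[0]: expected keys gripper, tx, ty, tz, rx, ry, rz
```

```bash
python3 - <<'E'
from h import *
goal(W(-.0632,.1,.155))
s=snap('side');t=snap('top')
a=cv2.resize(s['frame'][150:250,265:385,::-1],None,fx=5,fy=5,interpolation=cv2.INTER_CUBIC)
cv2.imwrite('pics/c3.png',a)
E
```

```text
shift mm [ 75.4 109.6  76.4] turn [-0.   -0.02 14.84] t 0.8667 box [-0.1642  0.1866  0.2314] F [0.4 0.7 0.6] gap -0.001
```

View pics/c3.png

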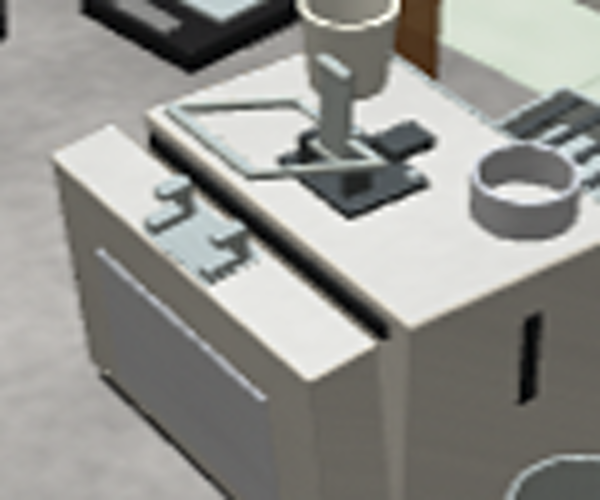

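The move was refused because every row needs all the keys. The picture shows the box unchanged and the gripper not yet in it.

Emit:
servo_tool:
  plan:
    - {"gripper":0,"tx":0.01,"ty":0.035,"tz":0.01,"rx":0,"ry":0,"rz":7}
    - {"gripper":0,"tx":0.02,"ty":0.07,"tz":0.03,"rx":0,"ry":0,"rz":14}
    - {"gripper":0,"tx":0.028,"ty":0.097,"tz":0.055,"rx":0,"ry":0,"rz":14.9}
    - {"gripper":0,"tx":0.028,"ty":0.097,"tz":0.076,"rx":0,"ry":0,"rz":14.9}
    - {"gripper":0,"tx":0.036,"ty":0.097,"tz":0.076,"rx":0,"ry":0,"rz":14.9}
    - {"gripper":0,"tx":0.036,"ty":0.097,"tz":0.076,"rx":0,"ry":0,"rz":14.9}

```text
t: 1.47
position: [0.4302, 0.1169, 0.1553]
orientation: [3.134, -0.217, -0.002]
wrist_force: [0.4, 0.3, 1.5]
finger_gap: 0.002
```

```bash
python3 - <<'E'
from h import *
goal(W(-.0632,.1,.155))
E
```

```text
shift mm [40.5  4.9  0.2] turn [0.01 0.06 0.28] t 1.4667 box [-0.1038  0.1047  0.1553] F [0.4 0.3 1.5] gap 0.002
```

Emit:
servo_tool:
  plan:
    - {"gripper":0,"tx":0.008,"ty":0.002,"tz":0,"rx":0,"ry":0,"rz":0.3}
    - {"gripper":0,"tx":0.015,"ty":0.004,"tz":0,"rx":0,"ry":0,"rz":0.3}
    - {"gripper":0,"tx":0.02,"ty":0.005,"tz":0,"rx":0,"ry":0,"rz":0.3}
    - {"gripper":0,"tx":0.024,"ty":0.005,"tz":0,"rx":0,"ry":0,"rz":0.3}
    - {"gripper":0,"tx":0.027,"ty":0.005,"tz":0,"rx":0,"ry":0,"rz":0.3}
    - {"gripper":0,"tx":0.03,"ty":0.005,"tz":0,"rx":0,"ry":0,"rz":0.3}
    - {"gripper":0,"tx":0.033,"ty":0.005,"tz":0,"rx":0,"ry":0,"rz":0.3}
    - {"gripper":0,"tx":0.034,"ty":0.005,"tz":0,"rx":0,"ry":0,"rz":0.3}

```text
t: 2.13
position: [0.4626, 0.1071, 0.1555]
orientation: [-3.133, 0.225, 0.001]
wrist_force: [-5.0, 0.8, 6.0]
finger_gap: -0.003
```

```bash
python3 - <<'E'
from h import *
goal(W(-.0632,.1,.155))
E
```

```text
shift mm [ 7.1 -0.4  0.5] turn [-0.    0.03 -0.01] t 2.1333 box [-0.0703  0.0996  0.1555] F [-5.   0.8  6. ] gap -0.003
```

Emit:
servo_tool:
  plan:
    - {"gripper":0,"tx":0.0015,"ty":0,"tz":0,"rx":0,"ry":0,"rz":0}
    - {"gripper":0,"tx":0.003,"ty":0,"tz":0,"rx":0,"ry":0,"rz":0}
    - {"gripper":0,"tx":0.004,"ty":0,"tz":0,"rx":0,"ry":0,"rz":0}
    - {"gripper":0,"tx":0.004,"ty":0,"tz":0,"rx":0,"ry":0,"rz":0}

```text
t: 2.47
position: [0.4664, 0.1065, 0.1555]
orientation: [-3.133, 0.225, 0.001]
wrist_force: [-3.2, 0.6, 3.0]
finger_gap: 0.006
```

Emit:
servo_tool:
  plan:
    - {"gripper":0,"tx":0.001,"ty":0,"tz":0,"rx":0,"ry":0,"rz":0}
    - {"gripper":0,"tx":0.002,"ty":0,"tz":0,"rx":0,"ry":0,"rz":0}
    - {"gripper":0,"tx":0.002,"ty":0,"tz":0,"rx":0,"ry":0,"rz":0}

```text
t: 2.72
position: [0.4685, 0.1061, 0.1554]
orientation: [3.133, -0.225, -0.0]
wrist_force: [-4.2, 0.5, 2.7]
finger_gap: 0.001
```

```bash
python3 - <<'E'
from h import *
goal(W(-.0632,.1,.155))
s=snap('side')
a=cv2.resize(s['frame'][150:250,265:385,::-1],None,fx=5,fy=5,interpolation=cv2.INTER_CUBIC)
cv2.imwrite('pics/c4.png',a)
E
```

```text
shift mm [ 1.2 -0.5  0.4] turn [ 0.    0.01 -0.02] t 2.7167 box [-0.0644  0.0995  0.1554] F [-4.2  0.5  2.7] gap 0.001
```

View pics/c4.png

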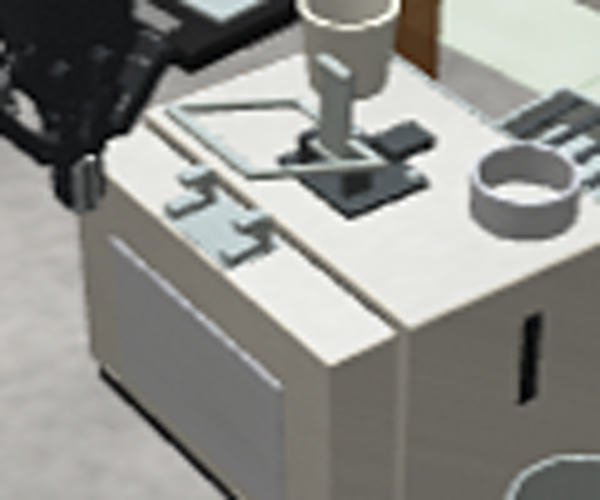

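The panel has followed: its gap to the box is down to a thin line at about (270,230), and the loop is untouched. I'll inch on to the seal.

Emit:
servo_tool:
  plan:
    - {"gripper":0,"tx":0.0007,"ty":0,"tz":0,"rx":0,"ry":0,"rz":0}
    - {"gripper":0,"tx":0.0013,"ty":0,"tz":0,"rx":0,"ry":0,"rz":0}
    - {"gripper":0,"tx":0.0013,"ty":0,"tz":0,"rx":0,"ry":0,"rz":0}

```text
t: 3.02
position: [0.4695, 0.1059, 0.1553]
orientation: [3.133, -0.225, -0.001]
wrist_force: [-7.4, 1.0, 4.9]
finger_gap: -0.001
```

Emit:
servo_tool:
  plan:
    - {"gripper":0,"tx":0.0005,"ty":0,"tz":0,"rx":0,"ry":0,"rz":0}
    - {"gripper":0,"tx":0.001,"ty":0,"tz":0,"rx":0,"ry":0,"rz":0}
    - {"gripper":0,"tx":0.001,"ty":0,"tz":0,"rx":0,"ry":0,"rz":0}

```text
t: 3.27
position: [0.4698, 0.1059, 0.1553]
orientation: [-3.133, 0.225, 0.004]
wrist_force: [-14.7, 2.9, 9.9]
finger_gap: 0.001
```

Emit:
servo_tool:
  plan:
    - {"gripper":0,"tx":-0.004,"ty":0,"tz":0,"rx":0,"ry":0,"rz":0}
    - {"gripper":0,"tx":-0.02,"ty":0,"tz":0,"rx":0,"ry":0,"rz":0}
    - {"gripper":0,"tx":-0.05,"ty":0,"tz":-0.01,"rx":0,"ry":0,"rz":0}
    - {"gripper":0.03,"tx":-0.06,"ty":0,"tz":-0.045,"rx":0,"ry":0,"rz":0}
    - {"gripper":0.03,"tx":-0.06,"ty":0,"tz":-0.085,"rx":0,"ry":0,"rz":0}
    - {"gripper":0.03,"tx":-0.06,"ty":0,"tz":-0.125,"rx":0,"ry":0,"rz":0}
    - {"gripper":0.03,"tx":-0.06,"ty":0,"tz":-0.15,"rx":0,"ry":0,"rz":0}
    - {"gripper":0.03,"tx":-0.06,"ty":0,"tz":-0.15,"rx":0,"ry":0,"rz":0}

```text
t: 3.93
position: [0.4127, 0.1144, 0.3106]
orientation: [-3.132, 0.225, -0.013]
wrist_force: [0.4, -0.0, 0.6]
finger_gap: 0.351
```

```bash
python3 - <<'E'
from h import *
s=snap('side');t=snap('top')
a=cv2.resize(s['frame'][165:215,275:375,::-1],None,fx=8,fy=8,interpolation=cv2.INTER_CUBIC)[:296]
b=cv2.resize(t['frame'][170:245,270:370,::-1],None,fx=8,fy=8,interpolation=cv2.INTER_CUBIC)
a=cv2.resize(s['frame'][155:205,280:380,::-1],None,fx=6,fy=6,interpolation=cv2.INTER_CUBIC)
b=cv2.resize(t['frame'][180:230,270:370,::-1],None,fx=6,fy=6,interpolation=cv2.INTER_CUBIC)
b=cv2.convertScaleAbs(b,alpha=1.4)
cv2.imwrite('pics/c5.png',np.vstack([a,b]))
goal(W(-.0376,.001,.3))
E
```

```text
shift mm [84.1 98.4  5.9] turn [-0.01 -0.11 -0.04] t 4.0333 box [-0.1216  0.0994  0.3058] F [-0.4 -0.1  0.2] gap 0.35
```

View pics/c5.png

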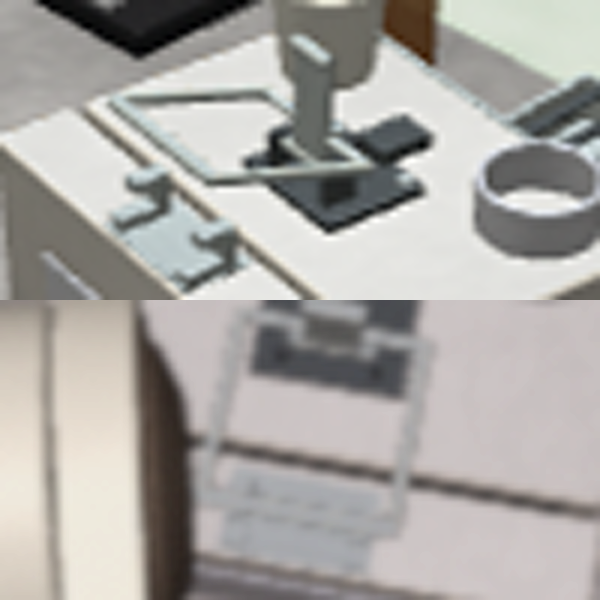

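The panel now sits up against the seal. The side part shows the bar from (115,103) to (210,181) and the keeper lips at about (130,180) and (197,235). The top part shows the bar from (207,490) to (400,527).

```bash
python3 - <<'E'
from h import *
a=snap('side');b=snap('top')
S=lambda u,v:(280+(u+.5)/6-.5,155+(v+.5)/6-.5); T=lambda u,v:(270+(u+.5)/6-.5,180+(v-299.5)/6-.5)
for n,p,q in (('L',(117,103),(207,490)),('R',(210,181),(400,527)),('M',(163,142),(303.5,508.5))):
    P,e=tri(a,S(*p),b,T(*q)); print(n,P.round(4),B(P).round(4),round(e,4))
P,e=tri(a,S(312,42),b,T(335,318));print('tip',B(P).round(4),e)
for n,p in (('lipL front',(127,180)),('lipL top back',(167,180)),('lipR front',(195,232)),('lipR top back',(237,228))): print(n,B(onz(a,S(*p),.2045)).round(4))
print('plate top view front L/R at .181',B(onz(b,T(222,560),.182)).round(4),B(onz(b,T(368,588),.182)).round(4))
print('front edge top view',B(onz(b,T(200,555),.18)).round(4),B(onz(b,T(560,622),.18)).round(4))
print('gap side',B(onz(a,S(90,110),.18)).round(4),B(onz(a,S(300,290),.18)).round(4))
print('gap top',B(onz(b,T(200,440),.18)).round(4),B(onz(b,T(590,513),.18)).round(4))
for l in(27,-27):
  print(l,'pred seat proj side',(proj(a,[W(-.030,l/1e3,.192)])-[280,155])*6)
E
```

```text
L [0.4885 0.0432 0.2414] [-0.0356  0.04    0.2414] 0.002
R [ 0.4742 -0.0359  0.2438] [-0.0385 -0.0403  0.2438] 0.0046
M [0.4815 0.0035 0.2421] [-3.690e-02 -2.000e-04  2.421e-01] 0.0032
tip [ 0.0416 -0.0012  0.2661] 0.002739959112842432
lipL front [-0.0383  0.0314  0.2045]
lipL top back [-0.0233  0.0206  0.2045]
lipR front [-0.0367 -0.0213  0.2045]
lipR top back [-0.0196 -0.0299  0.2045]
plate top view front L/R at .181 [-0.0531  0.0316  0.182 ] [-0.0541 -0.0326  0.182 ]
front edge top view [-0.0524  0.0415  0.18  ] [-0.0539 -0.1166  0.18  ]
gap side [0.0009 0.1243 0.18  ] [-0.0047 -0.0578  0.18  ]
gap top [-0.0023  0.0508  0.18  ] [-0.0045 -0.122   0.18  ]
27 pred seat proj side [[145.34640392 198.2912231 ]]
-27 pred seat proj side [[212.22988107 252.91670099]]
```

Emit:
servo_tool:
  plan:
    - {"gripper":0.03,"tx":0.026,"ty":0.032,"tz":0,"rx":0,"ry":0,"rz":0}
    - {"gripper":0.03,"tx":0.052,"ty":0.064,"tz":0,"rx":0,"ry":0,"rz":0}
    - {"gripper":0.03,"tx":0.078,"ty":0.094,"tz":0.005,"rx":0,"ry":0,"rz":0}
    - {"gripper":0.03,"tx":0.0847,"ty":0.0994,"tz":0.02,"rx":0,"ry":0,"rz":0}
    - {"gripper":0.03,"tx":0.0847,"ty":0.0994,"tz":0.04,"rx":0,"ry":0,"rz":0}
    - {"gripper":0.03,"tx":0.0847,"ty":0.0994,"tz":0.04,"rx":0,"ry":0,"rz":0}

```text
t: 4.63
position: [0.4799, 0.0032, 0.2605]
orientation: [-3.133, 0.228, 0.011]
wrist_force: [-1.0, -0.1, -0.6]
finger_gap: 0.352
```

```bash
python3 - <<'E'
from h import *
goal(W(-.037,.0,.2335))
E
```

```text
shift mm [ 1.5 -0.8 27. ] turn [ 0.01  0.4  -0.12] t 4.6333 box [-0.0384 -0.0008  0.2605] F [-1.  -0.1 -0.6] gap 0.352
```

Emit:
servo_tool:
  plan:
    - {"gripper":0.03,"tx":0,"ty":0,"tz":0.012,"rx":0,"ry":0,"rz":0}
    - {"gripper":0.03,"tx":0,"ty":0,"tz":0.022,"rx":0,"ry":0,"rz":0}
    - {"gripper":0.03,"tx":0,"ty":0,"tz":0.029,"rx":0,"ry":0,"rz":0}
    - {"gripper":0.03,"tx":0,"ty":0,"tz":0.0315,"rx":0,"ry":0,"rz":0}
    - {"gripper":0.03,"tx":0,"ty":0,"tz":0.0315,"rx":0,"ry":0,"rz":0}
    - {"gripper":0.03,"tx":0,"ty":0,"tz":0.0315,"rx":0,"ry":0,"rz":0}

```text
t: 5.13
position: [0.481, 0.004, 0.2342]
orientation: [3.133, -0.225, 0.001]
wrist_force: [1.1, -0.2, -0.1]
finger_gap: 0.353
```

```bash
python3 - <<'E'
from h import *
goal(W(-.037,.0,.2335))
s=snap('side')
a=cv2.resize(s['frame'][145:205,270:370,::-1],None,fx=6,fy=6,interpolation=cv2.INTER_CUBIC)
cv2.imwrite('pics/c6.png',a)
E
```

```text
shift mm [0.4 0.2 0.7] turn [ 0.   -0.03 -0.01] t 5.1333 box [-3.740e-02  2.000e-04  2.342e-01] F [ 1.1 -0.2 -0.1] gap 0.353
```

View pics/c6.png

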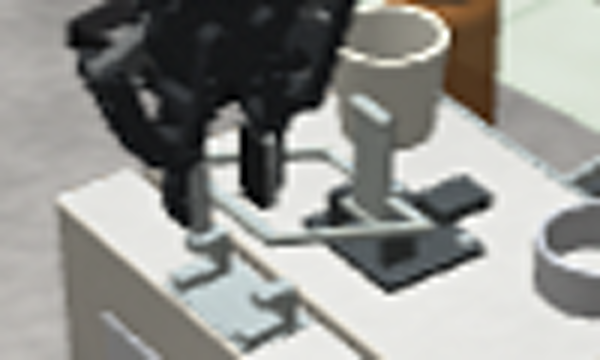

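The bar runs between the two open fingers, at about (190,210) and (262,200). I'll close on it.

Emit:
servo_tool:
  plan:
    - {"gripper":0,"tx":0,"ty":0,"tz":0,"rx":0,"ry":0,"rz":0}
    - {"gripper":0,"tx":0,"ty":0,"tz":0,"rx":0,"ry":0,"rz":0}
    - {"gripper":0,"tx":0,"ty":0,"tz":0,"rx":0,"ry":0,"rz":0}
    - {"gripper":0,"tx":0,"ty":0,"tz":0,"rx":0,"ry":0,"rz":0}
    - {"gripper":0,"tx":0,"ty":0,"tz":0,"rx":0,"ry":0,"rz":0}
  force: 30

```text
t: 5.6
position: [0.481, 0.0038, 0.2339]
orientation: [3.133, -0.225, 0.0]
wrist_force: [1.0, 0.4, -0.6]
finger_gap: 0.073
```

Emit:
servo_tool:
  plan:
    - {"gripper":0,"tx":0,"ty":0,"tz":0.004,"rx":0,"ry":0,"rz":0}
    - {"gripper":0,"tx":-0.001,"ty":0,"tz":0.008,"rx":0,"ry":0,"rz":0}
    - {"gripper":0,"tx":-0.002,"ty":0,"tz":0.012,"rx":0,"ry":0,"rz":0}
    - {"gripper":0,"tx":-0.003,"ty":0,"tz":0.016,"rx":0,"ry":0,"rz":0}
    - {"gripper":0,"tx":-0.0045,"ty":0,"tz":0.02,"rx":0,"ry":0,"rz":0}
    - {"gripper":0,"tx":-0.006,"ty":0,"tz":0.024,"rx":0,"ry":0,"rz":0}
    - {"gripper":0,"tx":-0.007,"ty":0,"tz":0.028,"rx":0,"ry":0,"rz":0}
    - {"gripper":0,"tx":-0.007,"ty":0,"tz":0.028,"rx":0,"ry":0,"rz":0}

```text
t: 6.27
position: [0.4736, 0.0049, 0.2049]
orientation: [3.133, -0.225, -0.001]
wrist_force: [2.9, -0.7, -1.0]
finger_gap: 0.071
```

```bash
python3 - <<'E'
from h import *
goal(W(-.0445,.0,.2055))
s=snap('side')
a=cv2.resize(s['frame'][155:205,270:350,::-1],None,fx=8,fy=8,interpolation=cv2.INTER_CUBIC)
cv2.imwrite('pics/c7.png',a)
E
```

```text
shift mm [ 0.3 -0.  -0.6] turn [ 0.    0.05 -0.03] t 6.2667 box [-0.0448 -0.      0.2049] F [ 2.9 -0.7 -1. ] gap 0.071
```

View pics/c7.png

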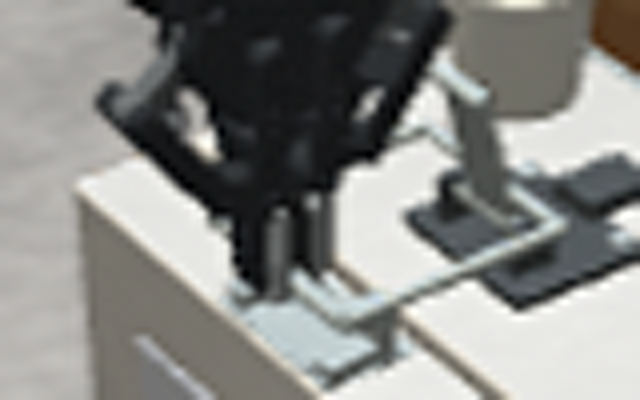

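The bar is held and its right end is at about (345,315). I'll check that against the prediction before going down.

```bash
python3 - <<'E'
from h import *
a=snap('side')
for z in(.210,.2135,.217): print(z,(proj(a,[W(-.0443,-.038,z)])-[270,155]+.5)*8)
for p in((-.037,-.022,.2045),(-.037,-.032,.2045)): print((proj(a,[W(*p)])-[270,155]+.5)*8)
E
```

```text
0.21 [[350.31118462 327.39071362]]
0.2135 [[350.17716372 318.79669102]]
0.217 [[350.04271459 310.17520818]]
[[341.09674456 311.17148635]]
[[358.11261628 325.02326228]]
```

Emit:
servo_tool:
  plan:
    - {"gripper":0,"tx":0,"ty":0,"tz":0.003,"rx":0,"ry":0,"rz":0}
    - {"gripper":0,"tx":0,"ty":0,"tz":0.006,"rx":0,"ry":0,"rz":0}
    - {"gripper":0,"tx":0,"ty":0,"tz":0.009,"rx":0,"ry":0,"rz":0}
    - {"gripper":0,"tx":0,"ty":0,"tz":0.012,"rx":0,"ry":0,"rz":0}
    - {"gripper":0,"tx":0,"ty":0,"tz":0.012,"rx":0,"ry":0,"rz":0}

```text
t: 6.78
position: [0.474, 0.0048, 0.1931]
orientation: [3.133, -0.225, -0.001]
wrist_force: [0.7, 0.4, -0.1]
finger_gap: 0.074
```

Emit:
servo_tool:
  plan:
    - {"gripper":0,"tx":0,"ty":0,"tz":0.003,"rx":0,"ry":0,"rz":0}
    - {"gripper":0,"tx":0,"ty":0,"tz":0.006,"rx":0,"ry":0,"rz":0}
    - {"gripper":0,"tx":0,"ty":0,"tz":0.006,"rx":0,"ry":0,"rz":0}

```text
t: 7.03
position: [0.4741, 0.0048, 0.1873]
orientation: [3.133, -0.225, -0.0]
wrist_force: [2.0, 0.4, 1.2]
finger_gap: 0.072
```

Emit:
servo_tool:
  plan:
    - {"gripper":0,"tx":0,"ty":0,"tz":0.001,"rx":0,"ry":0,"rz":0}
    - {"gripper":0,"tx":0,"ty":0,"tz":0.002,"rx":0,"ry":0,"rz":0}
    - {"gripper":0,"tx":0,"ty":0,"tz":0.002,"rx":0,"ry":0,"rz":0}

```text
t: 7.28
position: [0.474, 0.0048, 0.1856]
orientation: [3.133, -0.225, -0.0]
wrist_force: [2.7, -0.5, 0.3]
finger_gap: 0.078
```

Emit:
servo_tool:
  plan:
    - {"gripper":0,"tx":0,"ty":0,"tz":0.001,"rx":0,"ry":0,"rz":0}
    - {"gripper":0,"tx":0,"ty":0,"tz":0.0015,"rx":0,"ry":0,"rz":0}
    - {"gripper":0,"tx":0,"ty":0,"tz":0.0015,"rx":0,"ry":0,"rz":0}

```text
t: 7.53
position: [0.4741, 0.0048, 0.1842]
orientation: [3.133, -0.225, 0.0]
wrist_force: [2.7, -0.7, 1.2]
finger_gap: 0.076
```

Emit:
servo_tool:
  plan:
    - {"gripper":0,"tx":0,"ty":0,"tz":0.0007,"rx":0,"ry":0,"rz":0}
    - {"gripper":0,"tx":0,"ty":0,"tz":0.0012,"rx":0,"ry":0,"rz":0}
    - {"gripper":0,"tx":0,"ty":0,"tz":0.0012,"rx":0,"ry":0,"rz":0}

```text
t: 7.78
position: [0.4742, 0.0048, 0.1839]
orientation: [3.133, -0.225, 0.001]
wrist_force: [-1.9, -0.8, 10.5]
finger_gap: 0.074
```

Emit:
servo_tool:
  plan:
    - {"gripper":0,"tx":0,"ty":0,"tz":0.0005,"rx":0,"ry":0,"rz":0}
    - {"gripper":0,"tx":0,"ty":0,"tz":0.0008,"rx":0,"ry":0,"rz":0}
    - {"gripper":0,"tx":0,"ty":0,"tz":0.0008,"rx":0,"ry":0,"rz":0}

```text
t: 8.03
position: [0.4743, 0.0048, 0.1837]
orientation: [3.133, -0.225, 0.002]
wrist_force: [-3.2, 1.2, 19.4]
finger_gap: 0.073
```

Ledge contact came at TCP z 0.184, which puts the bar at about 0.192, as expected. I'll ease up and lead it back under the lips.

Emit:
servo_tool:
  plan:
    - {"gripper":0,"tx":0,"ty":0,"tz":-0.0015,"rx":0,"ry":0,"rz":0}
    - {"gripper":0,"tx":0.002,"ty":0,"tz":-0.0017,"rx":0,"ry":0,"rz":0}
    - {"gripper":0,"tx":0.004,"ty":0,"tz":-0.0017,"rx":0,"ry":0,"rz":0}
    - {"gripper":0,"tx":0.006,"ty":0,"tz":-0.0017,"rx":0,"ry":0,"rz":0}
    - {"gripper":0,"tx":0.008,"ty":0,"tz":-0.0017,"rx":0,"ry":0,"rz":0}
    - {"gripper":0,"tx":0.008,"ty":0,"tz":-0.0017,"rx":0,"ry":0,"rz":0}

```text
t: 8.53
position: [0.4814, 0.0037, 0.1841]
orientation: [3.133, -0.225, -0.003]
wrist_force: [-8.1, 0.5, 10.4]
finger_gap: 0.075
```

Emit:
servo_tool:
  plan:
    - {"gripper":0,"tx":0.0015,"ty":0,"tz":0,"rx":0,"ry":0,"rz":0}
    - {"gripper":0,"tx":0.003,"ty":0,"tz":0,"rx":0,"ry":0,"rz":0}
    - {"gripper":0,"tx":0.003,"ty":0,"tz":0,"rx":0,"ry":0,"rz":0}

```text
t: 8.78
position: [0.4843, 0.0033, 0.1841]
orientation: [3.133, -0.225, -0.003]
wrist_force: [-8.8, 0.5, 10.1]
finger_gap: 0.077
```

Emit:
servo_tool:
  plan:
    - {"gripper":0,"tx":0.001,"ty":0,"tz":-0.0003,"rx":0,"ry":0,"rz":0}
    - {"gripper":0,"tx":0.002,"ty":0,"tz":-0.0003,"rx":0,"ry":0,"rz":0}
    - {"gripper":0,"tx":0.002,"ty":0,"tz":-0.0003,"rx":0,"ry":0,"rz":0}

```text
t: 9.03
position: [0.4862, 0.003, 0.1842]
orientation: [3.133, -0.225, -0.004]
wrist_force: [-9.1, 0.0, 8.3]
finger_gap: 0.075
```

Emit:
servo_tool:
  plan:
    - {"gripper":0,"tx":0.0007,"ty":0,"tz":0,"rx":0,"ry":0,"rz":0}
    - {"gripper":0,"tx":0.0013,"ty":0,"tz":0,"rx":0,"ry":0,"rz":0}
    - {"gripper":0,"tx":0.0013,"ty":0,"tz":0,"rx":0,"ry":0,"rz":0}

```text
t: 9.28
position: [0.4874, 0.0029, 0.1842]
orientation: [3.133, -0.225, -0.004]
wrist_force: [-9.0, 0.5, 8.2]
finger_gap: 0.075
```

Emit:
servo_tool:
  plan:
    - {"gripper":0,"tx":0.0007,"ty":0,"tz":0,"rx":0,"ry":0,"rz":0}
    - {"gripper":0,"tx":0.0013,"ty":0,"tz":0,"rx":0,"ry":0,"rz":0}
    - {"gripper":0,"tx":0.0013,"ty":0,"tz":0,"rx":0,"ry":0,"rz":0}

```text
t: 9.53
position: [0.4885, 0.0027, 0.1842]
orientation: [3.133, -0.225, -0.005]
wrist_force: [-11.7, 0.6, 9.5]
finger_gap: 0.072
```

```bash
python3 - <<'E'
from h import *
goal(W(-.0300,.0,.184))
s=snap('side')
a=cv2.resize(s['frame'][155:205,270:370,::-1],None,fx=8,fy=8,interpolation=cv2.INTER_CUBIC)
cv2.imwrite('pics/c8.png',a)
E
```

```text
shift mm [-0.2 -0.   0.2] turn [ 0.02  0.16 -0.03] t 9.5333 box [-0.0298 -0.      0.1842] F [-11.7   0.6   9.5] gap 0.072
```

View pics/c8.png

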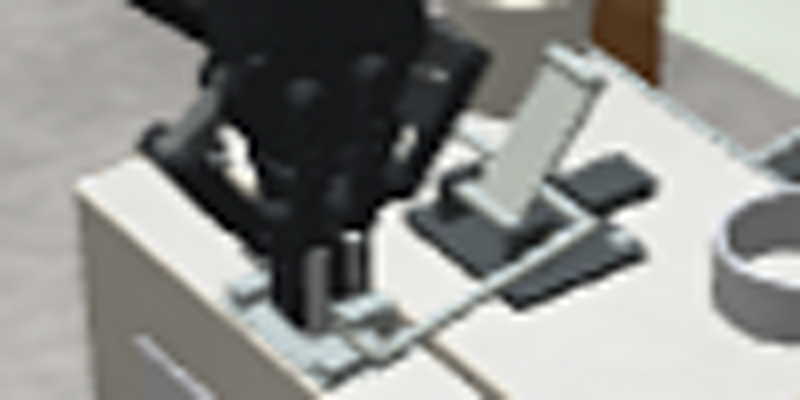

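The bar's end, at about (380,350), is now below and behind the lip at (365,305). The lever has tilted back, with its tip at about (578,62). I'll measure its angle.

```bash
cat >> h.py <<'E'
def ony(s,uv,l=0):
    o,d=ray(s,uv); bo,bd=B(o),np.array([d@ex,d@ey,d[2]]); return bo+bd*(l-bo[1])/bd[1]
E
python3 - <<'E'
from h import *
a=snap('side')
S=lambda u,v:(270+(u+.5)/8-.5,155+(v+.5)/8-.5)
for n,p,l in(('tip left top',(552,47),.013),('tip right',(604,78),-.013),('bot right',(520,220),-.013)): print(n,ony(a,S(*p),l).round(4))
for ph in(.8,.9,1.,1.1,1.2): print(ph,(proj(a,[W(.047+.062*np.cos(ph),0.,.198+.062*np.sin(ph))])-[270,155]+.5)*8)
E
```

```text
tip left top [0.0785 0.013  0.2501]
tip right [ 0.0813 -0.013   0.2492]
bot right [ 0.0456 -0.013   0.2041]
0.8 [[601.11624432  71.41123775]]
0.9 [[590.92150905  65.51101162]]
1.0 [[579.75252703  61.0994733 ]]
1.1 [[567.7146397   58.23714254]]
1.2 [[554.92465531  56.96900875]]
```

Emit:
servo_tool:
  plan:
    - {"gripper":0,"tx":0.0005,"ty":0,"tz":0,"rx":0,"ry":0,"rz":0}
    - {"gripper":0,"tx":0.001,"ty":0,"tz":0,"rx":0,"ry":0,"rz":0}
    - {"gripper":0,"tx":0.001,"ty":0,"tz":0,"rx":0,"ry":0,"rz":0}

```text
t: 9.88
position: [0.4888, 0.0027, 0.1842]
orientation: [-3.133, 0.225, 0.007]
wrist_force: [-18.9, 1.2, 13.1]
finger_gap: 0.074
```

The bar is home against the posts: the force jumped while the position stalled. I'll relax, release and go straight up.

Emit:
servo_tool:
  plan:
    - {"gripper":0,"tx":-0.0009,"ty":0,"tz":-0.0006,"rx":0,"ry":0,"rz":0}
    - {"gripper":0.02,"tx":-0.0009,"ty":0,"tz":-0.0006,"rx":0,"ry":0,"rz":0}
    - {"gripper":0.02,"tx":-0.0009,"ty":0,"tz":-0.0006,"rx":0,"ry":0,"rz":0}
    - {"gripper":0.02,"tx":-0.0009,"ty":0,"tz":-0.0006,"rx":0,"ry":0,"rz":0}
    - {"gripper":0.02,"tx":-0.0009,"ty":0,"tz":-0.01,"rx":0,"ry":0,"rz":0}
    - {"gripper":0.02,"tx":-0.0009,"ty":0,"tz":-0.03,"rx":0,"ry":0,"rz":0}
    - {"gripper":0.02,"tx":-0.0009,"ty":0,"tz":-0.065,"rx":0,"ry":0,"rz":0}
    - {"gripper":0,"tx":-0.0009,"ty":0,"tz":-0.106,"rx":0,"ry":0,"rz":0}

```text
t: 10.55
position: [0.4888, 0.0027, 0.2908]
orientation: [-3.133, 0.225, 0.004]
wrist_force: [0.2, 0.6, 0.2]
finger_gap: 0.109
```

Emit:
servo_tool:
  plan:
    - {"gripper":0,"tx":0.02,"ty":0,"tz":0,"rx":0,"ry":0,"rz":0}
    - {"gripper":0,"tx":0.05,"ty":0,"tz":0,"rx":0,"ry":0,"rz":0}
    - {"gripper":0,"tx":0.08,"ty":0,"tz":0,"rx":0,"ry":0,"rz":0}
    - {"gripper":0,"tx":0.1,"ty":0,"tz":0,"rx":0,"ry":0,"rz":0}
    - {"gripper":0,"tx":0.108,"ty":0,"tz":0,"rx":0,"ry":0,"rz":0}
    - {"gripper":0,"tx":0.108,"ty":0,"tz":0,"rx":0,"ry":0,"rz":0}
    - {"gripper":0,"tx":0.108,"ty":0,"tz":0,"rx":0,"ry":0,"rz":0}

```text
t: 11.13
position: [0.596, -0.0128, 0.2904]
orientation: [3.133, -0.225, -0.001]
wrist_force: [-1.3, -0.5, -0.2]
finger_gap: -0.004
```

```bash
python3 - <<'E'
from h import *
goal(W(.079,.0,.262))
s=snap('side')
a=cv2.resize(s['frame'][140:205,270:370,::-1],None,fx=8,fy=8,interpolation=cv2.INTER_CUBIC)
cv2.imwrite('pics/c9.png',a)
E
```

```text
shift mm [ 0.2 -0.1 28.4] turn [ 0.01  0.03 -0.03] t 11.1333 box [ 7.890e-02 -1.000e-04  2.904e-01] F [-1.3 -0.5 -0.2] gap -0.004
```

View pics/c9.png

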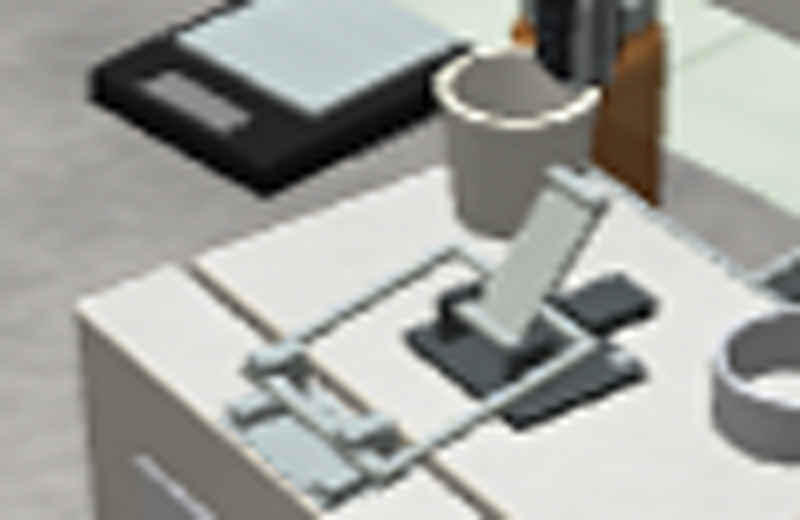

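The bar sits under both lips, at about (265,360) and (375,440). The gripper is above the lever tip, with the cup clear behind it. I'll press the lever along its arc.

Emit:
servo_tool:
  plan:
    - {"gripper":0,"tx":0,"ty":0,"tz":0.02,"rx":0,"ry":0,"rz":0}
    - {"gripper":0,"tx":0,"ty":0,"tz":0.034,"rx":0,"ry":0,"rz":0}
    - {"gripper":0,"tx":0.001,"ty":0,"tz":0.041,"rx":0,"ry":0,"rz":0}
    - {"gripper":0,"tx":0.003,"ty":0,"tz":0.045,"rx":0,"ry":0,"rz":0}
    - {"gripper":0,"tx":0.006,"ty":0,"tz":0.049,"rx":0,"ry":0,"rz":0}
    - {"gripper":0,"tx":0.009,"ty":0,"tz":0.053,"rx":0,"ry":0,"rz":0}
    - {"gripper":0,"tx":0.012,"ty":0,"tz":0.056,"rx":0,"ry":0,"rz":0}

```text
t: 11.77
position: [0.6087, -0.0146, 0.2357]
orientation: [3.133, -0.225, 0.004]
wrist_force: [-2.4, -0.3, 4.3]
finger_gap: 0.003
```

Emit:
servo_tool:
  plan:
    - {"gripper":0,"tx":0.002,"ty":0,"tz":0.0035,"rx":0,"ry":0,"rz":0}
    - {"gripper":0,"tx":0.0045,"ty":0,"tz":0.007,"rx":0,"ry":0,"rz":0}
    - {"gripper":0,"tx":0.006,"ty":0,"tz":0.0105,"rx":0,"ry":0,"rz":0}
    - {"gripper":0,"tx":0.008,"ty":0,"tz":0.0145,"rx":0,"ry":0,"rz":0}
    - {"gripper":0,"tx":0.008,"ty":0,"tz":0.0145,"rx":0,"ry":0,"rz":0}

```text
t: 12.18
position: [0.6166, -0.0158, 0.2201]
orientation: [3.133, -0.226, 0.001]
wrist_force: [1.3, 0.4, 1.7]
finger_gap: 0.0
```

Emit:
servo_tool:
  plan:
    - {"gripper":0,"tx":0.001,"ty":0,"tz":0.003,"rx":0,"ry":0,"rz":0}
    - {"gripper":0,"tx":0.0015,"ty":0,"tz":0.006,"rx":0,"ry":0,"rz":0}
    - {"gripper":0,"tx":0.002,"ty":0,"tz":0.009,"rx":0,"ry":0,"rz":0}
    - {"gripper":0,"tx":0.002,"ty":0,"tz":0.009,"rx":0,"ry":0,"rz":0}

```text
t: 12.52
position: [0.6179, -0.016, 0.2099]
orientation: [-3.133, 0.225, 0.002]
wrist_force: [-0.1, 0.1, -0.4]
finger_gap: -0.003
```

Emit:
servo_tool:
  plan:
    - {"gripper":0,"tx":0,"ty":0,"tz":0.002,"rx":0,"ry":0,"rz":0}
    - {"gripper":0,"tx":0.001,"ty":0,"tz":0.004,"rx":0,"ry":0,"rz":0}
    - {"gripper":0,"tx":0.001,"ty":0,"tz":0.006,"rx":0,"ry":0,"rz":0}
    - {"gripper":0,"tx":0.001,"ty":0,"tz":0.006,"rx":0,"ry":0,"rz":0}

```text
t: 12.85
position: [0.6191, -0.0162, 0.2042]
orientation: [3.133, -0.225, -0.001]
wrist_force: [-0.2, 0.3, -0.9]
finger_gap: 0.001
```

Emit:
servo_tool:
  plan:
    - {"gripper":0,"tx":0,"ty":0,"tz":0.0015,"rx":0,"ry":0,"rz":0}
    - {"gripper":0,"tx":0,"ty":0,"tz":0.003,"rx":0,"ry":0,"rz":0}
    - {"gripper":0,"tx":0,"ty":0,"tz":0.003,"rx":0,"ry":0,"rz":0}

```text
t: 13.1
position: [0.6194, -0.0162, 0.2026]
orientation: [3.133, -0.225, 0.002]
wrist_force: [-2.8, -0.1, 7.9]
finger_gap: 0.002
```

Emit:
servo_tool:
  plan:
    - {"gripper":0,"tx":0,"ty":0,"tz":0.0006,"rx":0,"ry":0,"rz":0}
    - {"gripper":0,"tx":0,"ty":0,"tz":0.0012,"rx":0,"ry":0,"rz":0}
    - {"gripper":0,"tx":0,"ty":0,"tz":0.0012,"rx":0,"ry":0,"rz":0}

```text
t: 13.35
position: [0.6195, -0.0162, 0.2022]
orientation: [3.133, -0.225, 0.003]
wrist_force: [-4.2, 1.4, 14.8]
finger_gap: 0.001
```

Firm contact at z ≈ 0.2025 means the lever is flat on its stop. I'll retract and look.

Emit:
servo_tool:
  plan:
    - {"gripper":0,"tx":0,"ty":0,"tz":-0.01,"rx":0,"ry":0,"rz":0}
    - {"gripper":0,"tx":0,"ty":0,"tz":-0.04,"rx":0,"ry":0,"rz":0}
    - {"gripper":0,"tx":0,"ty":0,"tz":-0.08,"rx":0,"ry":0,"rz":0}
    - {"gripper":0,"tx":0,"ty":0,"tz":-0.12,"rx":0,"ry":0,"rz":0}
    - {"gripper":0,"tx":-0.03,"ty":0,"tz":-0.15,"rx":0,"ry":0,"rz":0}
    - {"gripper":0,"tx":-0.05,"ty":0,"tz":-0.16,"rx":0,"ry":0,"rz":0}
    - {"gripper":0,"tx":-0.05,"ty":0,"tz":-0.16,"rx":0,"ry":0,"rz":0}
    - {"gripper":0,"tx":-0.05,"ty":0,"tz":-0.16,"rx":0,"ry":0,"rz":0}

```text
t: 14.02
position: [0.5693, -0.0089, 0.3621]
orientation: [3.133, -0.225, 0.004]
wrist_force: [0.3, 0.2, -0.1]
finger_gap: 0.001
```

```bash
python3 - <<'E'
from h import *
s=snap('side')
st=get_state();print(st['t'],st['position'],st['wrist_force'])
cv2.imwrite('pics/c10.png',cv2.resize(s['frame'][150:225,270:400,::-1],None,fx=6,fy=6,interpolation=cv2.INTER_CUBIC))
for l in(.013,-.013):print('expected flat tip',(proj(s,[W(.108,l,.2005)])-[270,150]+.5)*6)
E
```

```text
14.0667 [ 0.56972583 -0.00900095  0.36078272] [ 0.17641958 -0.32396188 -0.5501776 ]
expected flat tip [[461.1456834  135.14234497]]
expected flat tip [[494.85103864 158.89923995]]
```

View pics/c10.png

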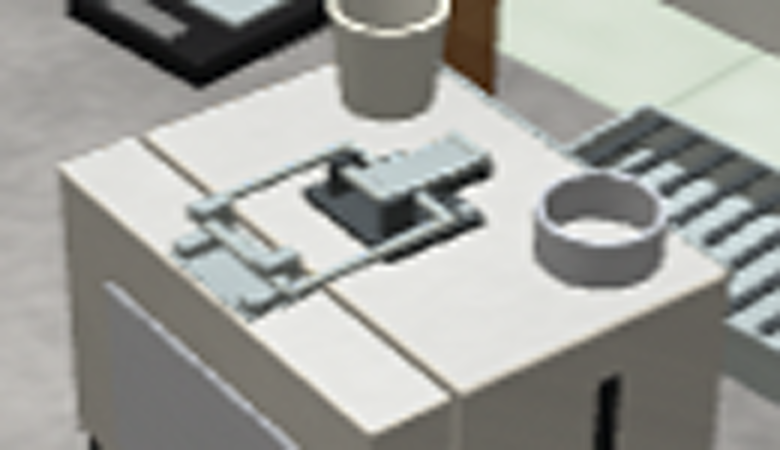

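The lever is flat: its tip corners at about (460,135) and (493,158) match the prediction of (461,135) and (495,159). The bar is under both lips, the panel is shut, and the cup and ring have not moved.

```bash
python3 -c "
from h import *
print(hand_in())"
```

```text
the job is handed in; nothing more can be done
None
```

The bean box is shut and latched, and I handed the job in at about 14 s of the 54 s allowed. I pushed the panel up to the seal, led the loop's bar down in front of the keeper lips and back to the posts, then pressed the lever down flat.

- **Final picture:** the lever's tip matches the predicted flat position to within a few tenths of a pixel. The bar is under both lips, the panel gap is a thin line, and the robot is clear of everything.
- **Forces:** at the readings I took, no axis passed about 20 N. The highest was 19.4 N when the bar met the ledges, with 14.7 N on the panel, 18.9 N at the posts and 14.8 N on the lever stop.
- **Small disagreement:** contact on the flat lever came about 2 mm higher than I expected. The picture still showed it flat.
- **Not checked:** I did not measure the panel's latched angle. The cup and ring look unmoved, but I took no final look at the tamper, jug, portafilter or brush, and the arm went nowhere near them.
- **Refused move:** one early move call was refused for missing fields, and nothing moved.

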